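Refit the drain grate in the drip tray

ROBOT

A 6-joint arm with a two-finger parallel gripper is mounted at the origin on a cart in front of the work surface, level with it; the furniture and walls round the work are solid. World frame = base frame: x ahead of the robot, y to its left, z up, the work surface at z = 0. Lengths are in m, angles in rad, forces in N, time in s.
With the tool pointing down it reaches from about 0.425 to 1.125 m from the base axis. Payload 14.9 kg.
Tool frame: the origin (TCP) lies on the front face of the gripper's body, between the roots of the fingers; the fingertips stand 78 mm ahead of it and the grasp point (between the pads) lies 60 mm ahead of it (arm.tcp_to_grasp is the distance from the TCP to the grasp point, in m); z points along the fingers, y is the line along which they close (so a half turn about z gives the same grasp; the last joint's range is limited). The gripper opens to 91 mm and grips with 3 to 60 N. Pads are 32 mm wide; open, the fingers measure 118 mm over their backs; the gripper's body (76 mm by 178 mm) begins 60 mm behind the grasp point.
Start: joints at [1.105, 0.379, 1.734, -0, 1.028, -0.033], TCP at [0.294, 0.635, 0.292] pointing down, gripper open.
Joint ranges: [-2.77, 2.77], [-0.74, 2.19], [0, 2.66], [-1.06, 4.2], [0.31, 2.87], [-3.08, 3.08]. Speed limits (rad/s): [1.89, 1.89, 2.39, 3.14, 3.14, 3.14].

INTERFACE

Orientations are given as a unit quaternion [x, y, z, w].
In Python, from plant import arm gives the robot as it stands.
- The arm moves only by the tool step_arm, never from a script. Its argument "targets" is a list of rows, each a list of 3 entries, a list of its own where there are three numbers: the shift along the tool's x, y, z in mm, then the turn about the tool's z in rad, then the finger opening in mm, from 0 to 91.2. A call has 1 to 20 rows; each row is the pose to reach, as a shift and turn from the pose commanded when the call began, along the tool's axes at that moment; what a row does not reach only later rows make up. A row lasts 1/12 s, in which the tool goes at most 41.7 mm and 7.16 degrees, less where a joint would pass 70% of its speed; a pose out of reach is approached as far as the arm can. A call with a gripper value outside its range is refused whole. The fingers move at their own pace and stop on an object; "force" is the grip in N (left out, the last holds). Time passes only in rows, so rows that repeat a pose let the fingers close. It gives the time, the measured TCP pose, the force, the opening and the grip force at its end, in the units of the state.
- arm.sense(): the state, without advancing time (a new reading comes with each control period).
- arm.grab_frame(name): name is "side" or "top" or "wrist"; returns the picture (420x560x3 uint8, blue, green, red); there is no depth.
- arm.camera_info(name): a dict with "camera_matrix" (3x3 intrinsics, pixels), "extrinsics" (4x4, takes a point from camera to world coordinates). Camera axes: x right, y down, z forward; pixel columns grow to the right and rows downward; lengths in m; the calibration is good to about 2 mm. A picture is of the moment at which its call begins: read the wrist's pose just before it. camera_info takes no time and is no camera call; for the wrist camera it gives the pose at the moment of the call.
- arm.sign_off(): hands the job in; it is judged then, once.
The state is a dict: "time": time; "joints": joint angles; "dq": joint speeds; "joint_torque": joint torques, N m; "eef_pos": TCP position; "orientation": TCP orientation; "force": force on the tool from outside, world axes, zero at the start; "wrist_torque": the same for the moment, N m; "finger_gap": finger opening in m; "gripper_force": force on a finger pad.
Only numpy, scipy, OpenCV 4.12 (cv2) and the standard library are available. Lean on these libraries where they do the work, as an engineer would, in place of code of your own. Each camera call takes 0.05 s, during which the arm holds its last target. There are 200 camera calls.

TASK

The grey drip tray on the counter is missing its drain grate. Pick up the shorter of the two steel grates by its lift tab, hold it tilted and hook one end under the lip at the far end of the tray, then rotate the near end down inside the front wall so that the grate lies flat on the tray's rails, and let go. Leave the longer grate where it is.

Things in the scene. Friction and masses are not known exactly. Their poses are not given: they have to be found in the camera images.
- tray: grey plastic drip tray fixed to the counter, 186 x 142 mm, 48 high, open on top. Origin: centre of its underside; +x to the end with the lip, far from the robot; z up. Inside 176 mm along x, 134 along y. Support rails along both sides, tops at z 22 mm, from 40 to 67 mm off the centre line; floor between them at z 4 mm. Front wall (-x) 48 mm high, side walls 32.
- tray_lip (a point): middle of the free edge of the tray's lip, at its underside: x 58, z 42 mm from the tray's origin. The lip is flat, 4 mm thick, reaches 30 mm inward from the rear wall over the whole width; 20 mm are free between rails and lip. From lip to front wall are 146 mm, so the grate cannot pass flat.
- grate: shorter steel barred grate, loose, 160 x 115 mm, 6 thick, 0.2 to 0.3 kg, flat on the counter, tab up. Origin: centre of its underside; x along its length (within 0.4 rad of straight ahead), z up. Both ends alike. In its middle a black flat lift tab, 8 mm thick along x, 50 wide along y, top at z 48 mm: grip it from above, fingers closing along the grate's x.
- grate_end_a (a point): middle of the grate's end edge at +x (80 mm from the origin, 3 mm above its underside)
- grate_end_b (a point): middle of the grate's end edge at -x (80 mm from the origin, 3 mm above its underside)
- long_grate: the longer steel grate, 220 x 115 mm and 6 mm thick, with the same tab; it belongs elsewhere, is too long for the tray and must stay. Origin: centre of its underside, x along its length.

How it is judged:
By the outcome, as a careful person would: the job done as asked, in the order asked, and still so for the second after the job is handed in, with the robot touching nothing.
It also fails if it takes over 42 s, if anything falls off the work surface, if the arm or the gripper's body presses on something with over 40 N, if the wrist force passes 120 N, or if a joint passes its speed limit or range.

## Working session

There is one attempt and no reset: what is moved stays moved. The work goes in short steps, Python scripts to look and compute and a tool call to move; the robot and the scene stay as the last step left them, time stands still between calls to the robot, and variables do not carry over. Pictures are saved under pics/ and viewed, at most 10 in all, crops included, and the job is handed in when it is done.

Besides the shell and the picture viewer there is one more tool, called after "Call:" as name(argument=value, ...) on one line, values as JSON. step_arm: Moves the arm, as the interface text tells. Its arguments: {"type":"object","properties":{"targets":{"type":"array"},"force":{"type":"number"}},"required":["targets"]}

```bash
mkdir -p pics; python3 - <<'E'
from plant import arm
import cv2,numpy as np
s=arm.sense(); print(s['eef_pos'],s['orientation'],s['finger_gap'],s['time'])
for n in("top","side"):
    f=arm.grab_frame(n); cv2.imwrite(f'pics/{n}0.png',f)
    i=arm.camera_info(n); print(np.round(i['camera_matrix'],1).tolist(),np.round(i['extrinsics'],3).tolist())
E
```

```text
[0.29347288 0.63515522 0.29159525] [ 2.14709041e-01  9.76677894e-01 -5.53432837e-04 -1.14654397e-04] 0.09116708298991412 0.0
[[495.8, 0.0, 272.5], [0.0, 495.8, 209.5], [0.0, 0.0, 1.0]] [[-0.03, -0.997, 0.071, 0.394], [-0.999, 0.029, -0.023, 0.02], [0.02, -0.072, -0.997, 1.101], [0.0, 0.0, 0.0, 1.0]]
[[440.0, 0.0, 274.1], [0.0, 440.0, 206.9], [0.0, 0.0, 1.0]] [[-1.0, 0.017, -0.024, 0.485], [0.029, 0.406, -0.913, 0.835], [-0.006, -0.914, -0.406, 0.444], [0.0, 0.0, 0.0, 1.0]]
```

View pics/top0.png

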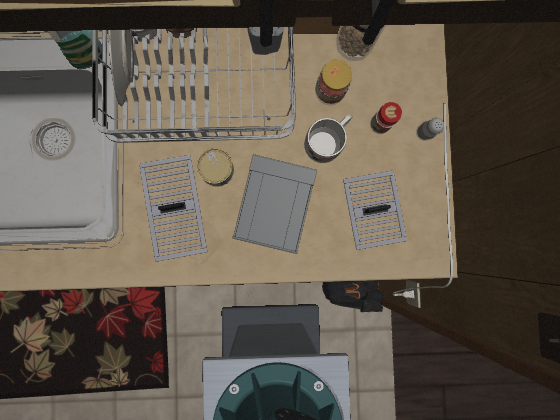

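View pics/side0.png

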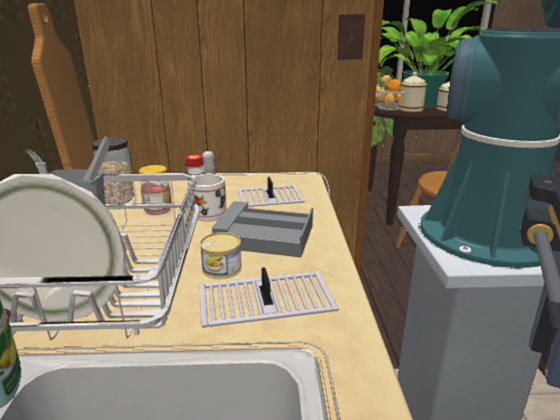

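```bash
cat > h.py <<'E'
import cv2,numpy as np
from plant import arm
def ray(n,uv,z,info=None):
    i=info or arm.camera_info(n);E=np.array(i['extrinsics']);K=np.array(i['camera_matrix'])
    uv=np.atleast_2d(uv);d=np.c_[uv,np.ones(len(uv))]@np.linalg.inv(K).T@E[:3,:3].T
    o=E[:3,3];return o+d*((z-o[2])/d[:,2])[:,None]
E
python3 - <<'E'
from h import *
f=cv2.imread('pics/top0.png')
b,g,r=[f[...,k].astype(int) for k in range(3)]
m=((b-r)>-8).astype(np.uint8)*255
def part(x0,y0,x1,y1,name):
    q=np.zeros_like(m);q[y0:y1,x0:x1]=m[y0:y1,x0:x1]
    q=cv2.morphologyEx(q,cv2.MORPH_CLOSE,np.ones((7,7)))
    c=max(cv2.findContours(q,0,2)[0],key=cv2.contourArea)
    return cv2.minAreaRect(c),c
rg,c=part(335,160,420,260,'g'); bx=cv2.boxPoints(rg);print(rg)
P=ray('top',bx,.003);print(P.round(4).tolist(),P.mean(0),[np.linalg.norm(P[k]-P[k-1]) for k in range(4)])
rt,c=part(225,145,325,262,'t');print(rt);e=cv2.approxPolyDP(c,4,True)[:,0];print(e.tolist())
bt=cv2.boxPoints(rt)
for z in(0,.032,.048):print(z,ray('top',e,z)[:,:2].round(4).tolist())
# tab: dark
k=((f.max(2)<60)).astype(np.uint8);q=np.zeros_like(k);q[195:225,355:395]=k[195:225,355:395]
c2=max(cv2.findContours(q,0,2)[0],key=cv2.contourArea);t=cv2.minAreaRect(c2);print('tab',t,ray('top',[t[0]],.048))
big=np.hstack([cv2.resize(f[140:265,225:325],(400,500),interpolation=2),cv2.resize(f[150:265,335:415],(348,500),interpolation=2)])
cv2.imwrite('pics/z.png',big)
E
```

```text
((374.5773620605469, 209.57923889160156), (71.50395202636719, 50.9250602722168), 79.3803482055664)
[[0.5353, -0.1647, 0.003], [0.5534, -0.2783, 0.003], [0.3952, -0.3002, 0.003], [0.3778, -0.1877, 0.003]] [ 0.46544949 -0.2327082   0.003     ] [np.float64(0.15919162952563012), np.float64(0.11499338756652282), np.float64(0.159757412477576), np.float64(0.11387799913482798)]
((274.4372253417969, 203.64688110351562), (65.2330322265625, 85.76936340332031), 13.671307563781738)
[[253, 155], [233, 237], [296, 253], [316, 170]]
0 [[0.5958, 0.035], [0.4135, 0.0842], [0.3739, -0.0542], [0.558, -0.1054]]
0.032 [[0.5899, 0.0345], [0.4129, 0.0824], [0.3745, -0.0521], [0.5532, -0.1017]]
0.048 [[0.5869, 0.0343], [0.4126, 0.0814], [0.3748, -0.051], [0.5509, -0.0999]]
tab ((376.424560546875, 209.07215881347656), (6.430056571960449, 27.805652618408203), 79.99201965332031) [[ 0.46309704 -0.22633974  0.048     ]]
```

View pics/z.png

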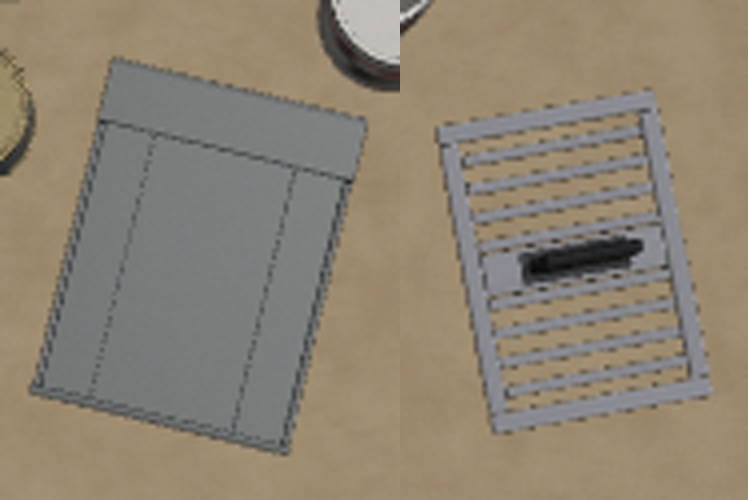

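Call:
step_arm(targets=[[[-409,-345,0],0.5,91],[[-409,-345,0],0.5,91],[[-409,-345,0],0.5,91],[[-409,-345,0],0.5,91],[[-409,-345,0],0.5,91],[[-409,-345,0],0.5,91],[[-409,-345,0],0.5,91],[[-409,-345,0],0.5,91],[[-409,-345,0],0.5,91],[[-409,-345,0],0.5,91],[[-409,-345,0],0.5,91],[[-409,-345,0],0.5,91],[[-520,-716,60],1.0,91],[[-520,-716,60],1.0,91],[[-520,-716,60],1.0,91],[[-520,-716,60],1.0,91],[[-520,-716,60],1.0,91],[[-520,-716,60],1.0,91],[[-520,-716,60],1.0,91],[[-520,-716,60],1.0,91]])

```text
time: 1.77
eef_pos: [0.4729, -0.1478, 0.2445]
orientation: [0.657, 0.754, 0.0, 0.0]
force: [1.2, 0.2, 0.1]
finger_gap: 0.0912
gripper_force: 0.0
```

```bash
cat >> h.py <<'E'
from scipy.spatial.transform import Rotation as R
def go(xyz,yaw):
    """shift (mm) in tool axes and turn to bring TCP to xyz with tool y at world yaw (mod pi)"""
    s=arm.sense();M=R.from_quat(s['orientation']).as_matrix()
    y=np.arctan2(M[1,1],M[0,1]);t=(y-yaw+np.pi/2)%np.pi-np.pi/2
    print('t',s['time'],'pos',s['eef_pos'].round(4),'yaw',round(y,4),'down',M[:,2].round(4),'F',np.round(s['force'],1),'gap',round(s['finger_gap'],4),'j6',s['joints'][5])
    print('shift',(M.T@(np.array(xyz)-s['eef_pos'])*1000).round(1),'turn',round(t,4))
E
python3 -c "
from h import *
go([.4654,-.2327,.25],.14)"
```

```text
t 1.7667 pos [ 0.4729 -0.1478  0.2445] yaw 0.138 down [ 1.e-04 -0.e+00 -1.e+00] F [1.2 0.2 0.1] gap 0.0912 j6 -0.48800153332663426
shift [-83.  -19.2  -5.5] turn -0.002
```

Call:
step_arm(targets=[[[-83,-19,0],0,91],[[-83,-19,0],0,91],[[-83,-19,0],0,91],[[-83,-19,0],0,91],[[-83,-19,0],0,91],[[-83,-19,0],0,91]])

```text
time: 2.27
eef_pos: [0.4662, -0.2296, 0.2446]
orientation: [0.656, 0.754, -0.0, -0.0]
force: [0.1, -1.1, -0.6]
finger_gap: 0.0913
gripper_force: 0.0
```

```bash
python3 - <<'E'
from h import *
go([.4654,-.2327,.094],.14)
i=arm.camera_info('wrist');f=arm.grab_frame('wrist');cv2.imwrite('pics/w1.png',f)
print(np.round(i['camera_matrix'],1).tolist(),np.round(i['extrinsics'],4).tolist())
k=(f.max(2)<50).astype(np.uint8)
for c in cv2.findContours(k,0,2)[0]:
    if cv2.contourArea(c)>300:
        t=cv2.minAreaRect(c);print(t,ray('wrist',[t[0]],.048,i)[0].round(4))
E
```

```text
t 2.2667 pos [ 0.4662 -0.2296  0.2446] yaw 0.1389 down [-5.e-04  4.e-04 -1.e+00] F [ 0.1 -1.1 -0.6] gap 0.0913 j6 -0.6415004101557495
shift [ -3.   -1.2 150.6] turn -0.0011
[[322.3, 0.0, 281.8], [0.0, 322.3, 217.7], [0.0, 0.0, 1.0]] [[0.9904, 0.1339, 0.0352, 0.455], [0.1384, -0.9563, -0.2576, -0.1579], [-0.0008, 0.26, -0.9656, 0.3379], [0.0, 0.0, 0.0, 1.0]]
((384.5, 329.0), (28.0, 19.0), 90.0) [ 0.5865 -0.3379  0.048 ]
((179.0, 333.5), (37.0, 20.0), 90.0) [ 0.3777 -0.3726  0.048 ]
((279.49993896484375, 300.4999694824219), (558.9998779296875, 236.99996948242188), 0.0) [ 0.4752 -0.3206  0.048 ]
((281.5, 209.0), (56.0, 9.0), 90.0) [ 0.4642 -0.2271  0.048 ]
((324.3235168457031, 46.20588302612305), (141.36363220214844, 11.510766983032227), 25.34617805480957) [ 0.4799 -0.0872  0.048 ]
```

View pics/w1.png

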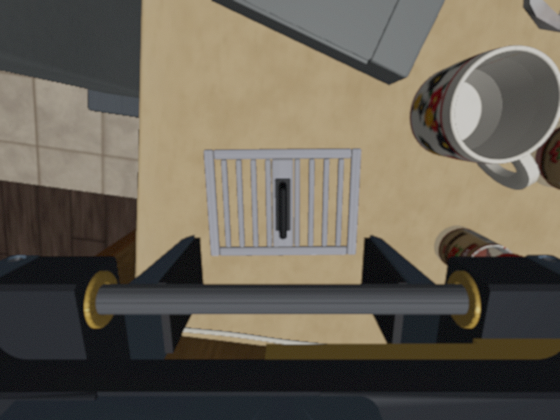

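```bash
python3 - <<'E'
from h import *
f=cv2.imread('pics/w1.png').astype(int)
m=((f[...,0]-f[...,2])>-8).astype(np.uint8)*255
q=np.zeros_like(m);q[135:268,185:375]=m[135:268,185:375]
q[235:,185:200]=0;q[235:,362:]=0
q=cv2.morphologyEx(q,cv2.MORPH_CLOSE,np.ones((15,15)))
c=max(cv2.findContours(q,0,2)[0],key=cv2.contourArea)
e=cv2.approxPolyDP(c,5,True)[:,0];print(e.tolist())
P=ray('wrist',e,.006);print(P.round(4).tolist(),P.mean(0))
go([.4654,-.2327,.094],.14)
E
```

```text
[[360, 150], [205, 150], [211, 254], [354, 253]]
[[0.5357, -0.1654, 0.006], [0.3807, -0.1871, 0.006], [0.3959, -0.2983, 0.006], [0.5515, -0.2752, 0.006]] [ 0.46594538 -0.23147495  0.006     ]
t 2.3167 pos [ 0.4664 -0.2295  0.2447] yaw 0.1394 down [-3.e-04  2.e-04 -1.e+00] F [ 0.  -0.1 -0.4] gap 0.091 j6 -0.641685357836333
shift [ -3.1  -1.3 150.7] turn -0.0006
```

Call:
step_arm(targets=[[[-2,0,40],0,60],[[-2,0,80],0,60],[[-2,0,110],0,60],[[-2,0,130],0,60],[[-2,0,142],0,60],[[-2,0,150],0,60],[[-2,0,150],0,60],[[-2,0,150],0,60],[[-2,0,150],0,0],[[-2,0,150],0,0],[[-2,0,150],0,0],[[-2,0,150],0,0],[[-2,0,150],0,0],[[-2,0,150],0,0]], force=30)

```text
time: 3.48
eef_pos: [0.4666, -0.2328, 0.095]
orientation: [0.657, 0.754, 0.0, 0.0]
force: [-0.6, 0.2, 1.0]
finger_gap: 0.0225
gripper_force: 0.0
```

Call:
step_arm(targets=[[[0,0,0],0,0],[[0,0,0],0,0],[[0,0,0],0,0],[[0,0,0],0,0],[[0,0,-10],0,0],[[0,0,-30],0,0],[[0,0,-60],0,0],[[0,0,-90],0,0],[[0,0,-90],0,0],[[0,0,-90],0,0]], force=30)

```text
time: 4.32
eef_pos: [0.4672, -0.233, 0.1866]
orientation: [0.657, 0.754, 0.0, 0.002]
force: [0.5, 0.3, -2.0]
finger_gap: 0.0077
gripper_force: 30.0
```

```bash
python3 - <<'E'
from h import *
print(arm.sense()['gripper_force'])
y=-.27
c=np.array([.4813,-.0088]);u=np.array([np.cos(y),np.sin(y)])
p=c-.04*u;print(p)
go([*p,.20],y)
E
```

```text
29.998583793640137
[0.44274916 0.00186926]
t 4.3167 pos [ 0.4672 -0.233   0.1866] yaw 0.138 down [ 0.0028 -0.0016 -1.    ] F [ 0.5  0.3 -2. ] gap 0.0077 j6 -0.6453245847839962
shift [236.    8.2 -13.9] turn 0.408
```

Call:
step_arm(targets=[[[30,2,0],0.08,0],[[65,4,0],0.16,0],[[100,6,0],0.24,0],[[135,8,0],0.32,0],[[170,10,0],0.4,0],[[200,14,0],0.408,0],[[222,16,0],0.408,0],[[234,16,0],0.408,0],[[234,16,0],0.408,0],[[234,16,0],0.408,0],[[234,16,0],0.408,0]])

```text
time: 5.23
eef_pos: [0.45, 0.0008, 0.1843]
orientation: [0.796, 0.605, -0.0, -0.0]
force: [-0.2, 0.3, -2.0]
finger_gap: 0.0078
gripper_force: 30.0
```

```bash
python3 - <<'E'
from h import *
y=-.27
c=np.array([.4813,-.0088]);u=np.array([np.cos(y),np.sin(y)])
p=c-.032*u
go([*p,.145],y)
t=arm.grab_frame('top');s=arm.grab_frame('side')
cv2.imwrite('pics/c1.png',np.hstack([cv2.resize(t[120:290,200:350],(390,442)),cv2.resize(s[130:280,170:340],(400,353)).repeat(1,0) if 0 else cv2.resize(s[130:280,200:335],(398,442))]))
E
```

```text
t 5.2333 pos [0.45   0.0008 0.1843] yaw -0.27 down [-0.001 -0.    -1.   ] F [-0.2  0.3 -2. ] gap 0.0078 j6 0.22022757883618285
shift [-0.9  0.8 39.3] turn -0.0
```

View pics/c1.png

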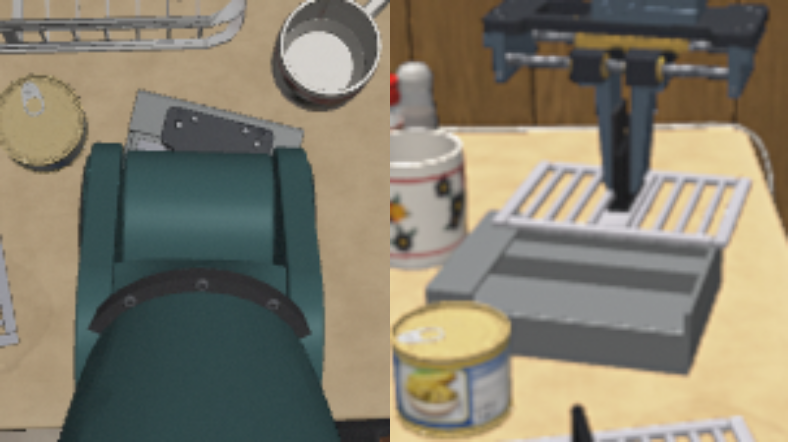

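Call:
step_arm(targets=[[[0,1,15],0,0],[[0,1,28],0,0],[[0,1,36],0,0],[[0,1,36],0,0],[[0,1,36],0,0]])

```text
time: 5.75
eef_pos: [0.4511, 0.0006, 0.1486]
orientation: [0.796, 0.605, -0.0, -0.0]
force: [0.7, -1.3, -1.8]
finger_gap: 0.0079
gripper_force: 30.0
```

Call:
step_arm(targets=[[[0,0,1],0,0],[[0,0,2],0,0],[[0,0,3],0,0],[[0,0,4],0,0],[[0,0,5],0,0],[[0,0,6],0,0],[[0,0,7],0,0],[[0,0,8],0,0],[[0,0,9],0,0],[[0,0,10],0,0],[[0,0,10],0,0],[[0,0,10],0,0]], force=5)

```text
time: 6.75
eef_pos: [0.4514, 0.001, 0.1388]
orientation: [0.796, 0.606, 0.0, 0.0]
force: [2.5, 0.3, 2.1]
finger_gap: 0.0096
gripper_force: 5.1
```

Call:
step_arm(targets=[[[0,0,1],0,0],[[0,0,2],0,0],[[0,0,3],0,0],[[0,0,4],0,0],[[0,0,5],0,0],[[0,0,6],0,0],[[0,0,6],0,0],[[0,0,6],0,0]], force=4)

```text
time: 7.42
eef_pos: [0.4512, 0.001, 0.1327]
orientation: [0.796, 0.605, -0.0, -0.0]
force: [2.3, -1.0, 1.0]
finger_gap: 0.0131
gripper_force: 4.1
```

```bash
python3 - <<'E'
from h import *
go([.4504,0,.13],-.27)
s=arm.grab_frame('side')
cv2.imwrite('pics/c2.png',cv2.resize(s[130:280,190:340],(600,600),interpolation=2))
E
```

```text
t 7.4167 pos [0.4512 0.001  0.1327] yaw -0.27 down [-2.e-04  0.e+00 -1.e+00] F [ 2.3 -1.   1. ] gap 0.0131 j6 0.22058819917746
shift [-1.2 -0.5  2.7] turn -0.0
```

View pics/c2.png

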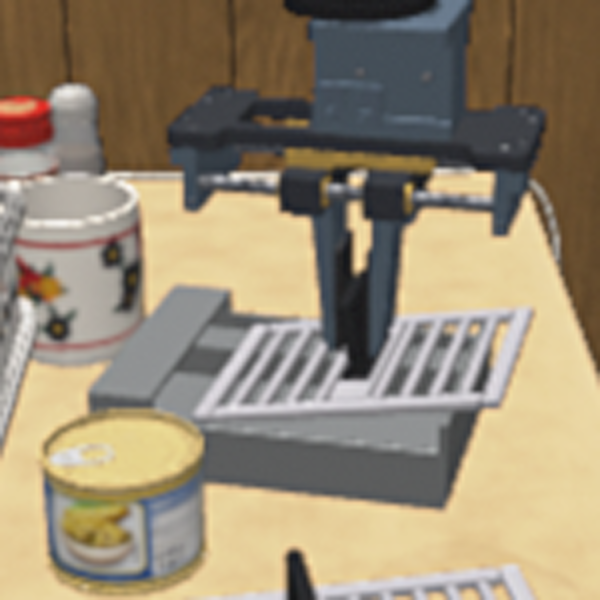

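Call:
step_arm(targets=[[[0,0,1],0,0],[[0,0,2],0,0],[[0,0,3],0,0],[[0,3,3],0,0],[[0,6,3],0,0],[[0,9,3],0,0],[[0,12,3],0,0],[[0,15,3],0,0],[[0,18,4],0,0],[[0,20,4],0,0],[[0,20,4],0,0],[[0,20,4],0,0]], force=4)

```text
time: 8.47
eef_pos: [0.4708, -0.0044, 0.1288]
orientation: [0.796, 0.606, 0.0, 0.0]
force: [0.8, 0.3, -0.4]
finger_gap: 0.013
gripper_force: 3.8
```

```bash
python3 - <<'E'
from h import *
y=-.27
c=np.array([.4813,-.0088]);u=np.array([np.cos(y),np.sin(y)])
go([*(c+.005*u),.13],-.27)
s=arm.grab_frame('side')
cv2.imwrite('pics/c3.png',cv2.resize(s[130:280,190:340],(600,600),interpolation=2))
E
```

```text
t 8.4667 pos [ 0.4708 -0.0044  0.1288] yaw -0.2699 down [ 6.e-04 -1.e-04 -1.e+00] F [ 0.8  0.3 -0.4] gap 0.013 j6 0.21123933033725967
shift [-1.5 16.3 -1.2] turn 0.0001
```

View pics/c3.png

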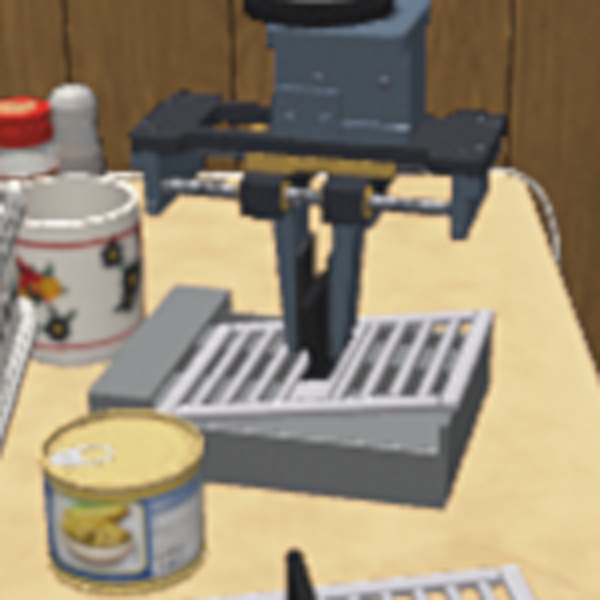

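Call:
step_arm(targets=[[[-1,3,0],0,0],[[-1,6,0],0,0],[[-1,9,1],0,0],[[-1,12,1],0,0],[[-1,14,1],0,0],[[-1,17,1],0,0],[[-1,17,1],0,0],[[-1,17,1],0,0]], force=4)

```text
time: 9.18
eef_pos: [0.4867, -0.0099, 0.1277]
orientation: [0.796, 0.605, -0.0, -0.0]
force: [-0.8, 0.2, -1.4]
finger_gap: 0.0082
gripper_force: 4.0
```

```bash
python3 - <<'E'
from h import *
y=-.27
c=np.array([.4813,-.0088]);u=np.array([np.cos(y),np.sin(y)])
go([*(c+.005*u),.117],-.27)
s=arm.grab_frame('side')
cv2.imwrite('pics/c4.png',cv2.resize(s[130:280,190:340],(600,600),interpolation=2))
E
```

```text
t 9.1833 pos [ 0.4867 -0.0099  0.1277] yaw -0.2701 down [-1.e-04 -0.e+00 -1.e+00] F [-0.8  0.2 -1.4] gap 0.0082 j6 0.20193930501605192
shift [-0.4 -0.5 10.7] turn -0.0001
```

View pics/c4.png

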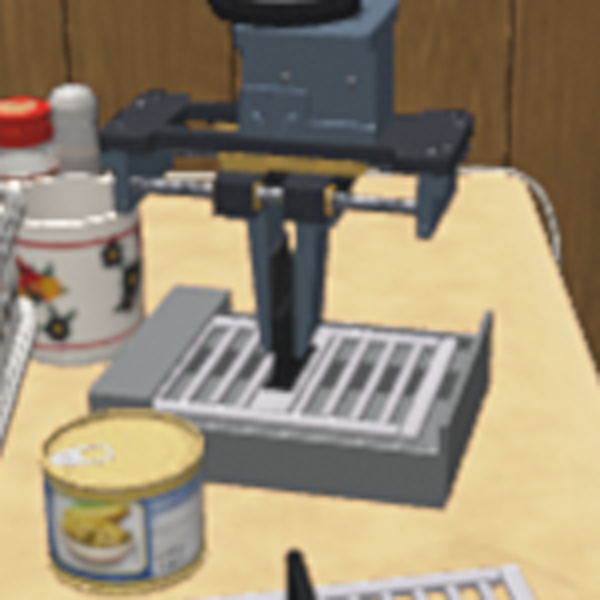

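Call:
step_arm(targets=[[[0,0,2],0,0],[[0,0,4],0,0],[[0,0,6],0,0],[[0,0,8],0,0],[[0,0,10],0,0],[[0,0,10],0,0],[[0,0,10],0,0]], force=4)

```text
time: 9.82
eef_pos: [0.4865, -0.0098, 0.1176]
orientation: [0.796, 0.606, -0.0, -0.0]
force: [-0.1, -0.2, -2.3]
finger_gap: 0.008
gripper_force: 4.0
```

Call:
step_arm(targets=[[[0,0,0],0,30],[[0,0,0],0,30],[[0,0,0],0,30],[[0,0,0],0,30],[[0,0,0],0,30],[[0,0,0],0,30],[[0,0,-15],0,30],[[0,0,-50],0,30],[[0,0,-90],0,30],[[0,0,-130],0,30],[[0,0,-160],0,30],[[0,0,-160],0,30],[[0,0,-160],0,30],[[0,0,-160],0,30],[[0,0,-160],0,30]])

```text
time: 11.07
eef_pos: [0.4859, -0.0098, 0.2765]
orientation: [0.796, 0.606, -0.001, -0.001]
force: [-0.0, 0.4, -0.2]
finger_gap: 0.0301
gripper_force: 0.0
```

```bash
python3 - <<'E'
from h import *
go([.48,0,.25],-.27)
s=arm.grab_frame('side');w=arm.grab_frame('wrist')
cv2.imwrite('pics/c5.png',np.hstack([cv2.resize(s[170:280,190:320],(390,330),interpolation=2),cv2.resize(w,(400,330))]))
E
```

```text
t 11.0667 pos [ 0.4859 -0.0098  0.2765] yaw -0.27 down [-2.1e-03  1.0e-04 -1.0e+00] F [-0.   0.4 -0.2] gap 0.0301 j6 0.20188510670090634
shift [ 7.9 -8.3 26.5] turn -0.0
```

View pics/c5.png

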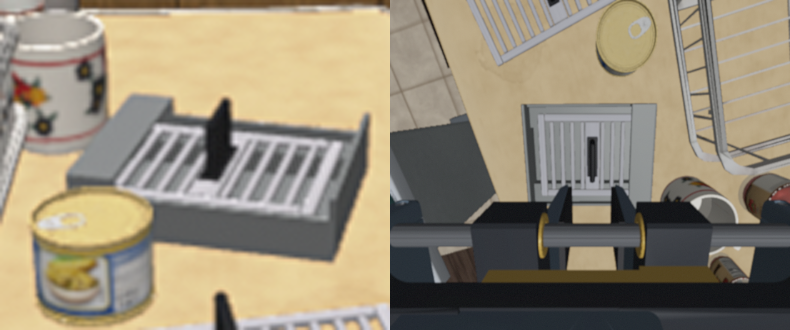

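```bash
python3 - <<'E'
from h import *
y=-.27
c=np.array([.4813,-.0088]);A=np.array([[np.cos(y),np.sin(y)],[-np.sin(y),np.cos(y)]])
i=arm.camera_info('wrist');f=arm.grab_frame('wrist')
cv2.imwrite('pics/c6.png',cv2.resize(f[115:270,175:390],(774,558),interpolation=2))
k=(f.max(2)<50).astype(np.uint8);k[:160]=0;k[245:]=0;k[:,:250]=0;k[:,320:]=0
q=max(cv2.findContours(k,0,2)[0],key=cv2.contourArea);t=cv2.minAreaRect(q);print(t)
print('tab',(ray('wrist',[t[0]],.07,i)[:,:2]-c)@A.T)
E
```

```text
((282.5, 203.5), (53.0, 9.0), 90.0)
tab [[0.00412831 0.00543018]]
```

View pics/c6.png

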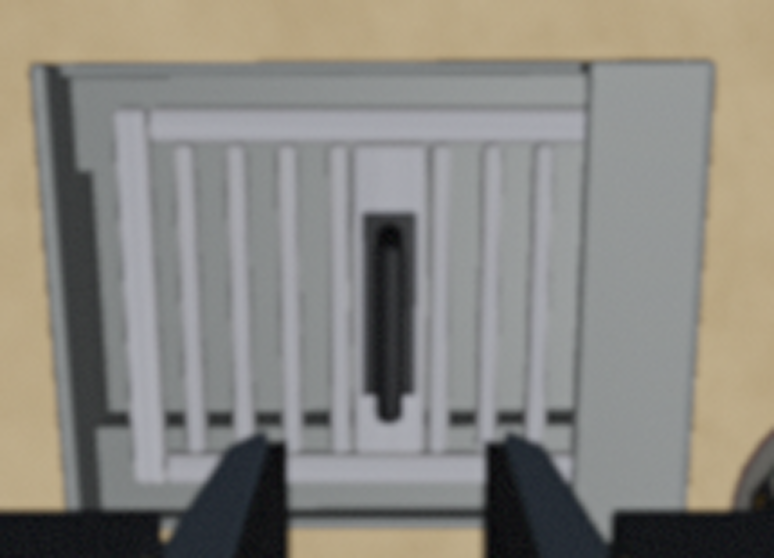

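```bash
python3 -c "
from plant import arm
print(arm.sense()['time'],arm.sign_off())"
```

```text
the job is handed in; nothing more can be done
11.2167 None
```

The shorter grate now lies flat on the tray's rails with its far end under the lip and its near end inside the front wall; the gripper let go and rose clear, the longer grate was not touched, and I handed the job in at 11.2 s (the moves cannot tilt the tool, so I tilted the grate in a light grip by lowering its near end onto the front wall).

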